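# Close the watch water-resistance tester

## Task

Close the watch water-resistance tester: swing its arm round until it clicks fully home over the chamber, then screw the yellow cap down clockwise until it is fully tight. Let go, and leave the other things on the bench where they are.

Things in the scene. Friction and masses are not known exactly. Their poses are not given: they have to be found in the camera images.
- swing_arm (a joint): the tester's flat aluminium arm, turning about a vertical hinge post. Radians: 0 = fully home over the chamber (hard stop, held by a spring ball that clicks), positive = swung open, anticlockwise seen from above, at most 1.9. Stays where left; clicking past the ball takes about 5 N at the pin.
- screw_cap (a joint): the yellow cap, turning in the ring of the arm. Radians relative to the arm: 0 = fully screwed down (hard stop), positive = unscrewed, anticlockwise seen from above, at most 2.7. Screwing it down (clockwise from above) lowers the cap 2.5 mm per radian; takes about 0.15 N m. At 0 the black line on its top points to the red mark on the arm beside the red pin.
- swing_hinge (a point): point on the arm's vertical hinge axis, at the arm's upper face (114 mm above the bench). The arm's frame: its -y axis points along the arm from the hinge to the pin; z is up.
- swing_pin (a point): upright red pin at the free end of the arm, 14 mm in diameter, standing 32 mm above the arm's upper face; 140 mm from the hinge axis and 65 mm from the cap's axis. The point is on the pin's axis, 24 mm above the arm's upper face and 8 mm below the pin's top.
- cap_grip (a point): on the axis of the yellow screw cap, ribbed, 53 mm in diameter, 28 mm high, carried in a ring of the arm 75 mm from the hinge axis. The point is 22 mm above the cap's underside, 6 mm below its top: a height to grip at, at any yaw. The ring below is 64 mm in diameter; its top, level with the arm's upper face, is 2 mm (tight) to 9 mm (unscrewed) below the cap's underside.
- chamber_mouth (a point): centre of the open mouth of the clear test chamber, top of its aluminium neck (48 mm outside diameter, 92 mm above the bench). It stands on a blue base plate 150 x 250 x 18 mm, fixed to the bench.
- parts_jar: glass parts jar with black lid, 56 mm across, 62 mm high; a bystander, standing on the bench; origin at the centre of its underside
- watch: loose steel watch head with blue dial, 38 mm across, 10 mm thick; a bystander, standing on the bench; origin at the centre of its underside
- screwdriver: small screwdriver with red handle, 130 mm long, lying flat; a bystander, standing on the bench; origin at the centre of its underside
- loupe: black eye loupe, 38 mm across, 30 mm high; a bystander, standing on the bench; origin at the centre of its underside
- parts_tray: white divided parts tray, 110 x 80 x 22 mm; a bystander, standing on the bench; origin at the centre of its underside
- pliers: pliers with yellow handles, 140 mm long, lying flat; a bystander, standing on the bench; origin at the centre of its underside
- oil_cup: small brass cup, 44 mm across, 24 mm high; a bystander, standing on the bench; origin at the centre of its underside

How it is judged (in metres and radians):
On the way, in this order (a step that is already met when the one before it is completed fails the run):
1. the arm is swung fully home over the chamber, clicked in (value of joint swing_arm below 0.05 rad), for 0.1 s.
2. the cap is screwed down tight (value of joint screw_cap below 0.2 rad and value of joint swing_arm below 0.05 rad), for 0.1 s.
At the end, for the whole second after the job is handed in: The arm is home over the chamber (joint below 0.05 rad) and the cap is screwed down to within 0.2 rad of its stop (all of step 2); the robot touches nothing.
It fails at once if a bystander is moved more than 30 mm (distance of any of parts_jar, watch, screwdriver, loupe, parts_tray, pliers, oil_cup from where it was at the start of the episode above 0.03 m).
It also fails if it takes over 61 s, if anything falls off the work surface, if the arm or the gripper's body presses on something with over 40 N, if the wrist force passes 120 N, or if a joint passes its speed limit or range.

## Robot

A 6-joint arm with a two-finger parallel gripper is mounted at the origin on the work surface. World frame = base frame: x ahead of the robot, y to its left, z up, the work surface at z = 0. Lengths are in mm, angles in rad, forces in N, time in s.
With the tool pointing down it reaches from about 250 to 775 mm from the base axis. Payload 4 kg.
Tool frame: the origin (TCP) lies between the finger pads; the fingertips stand 17 mm ahead of it and the grasp point (between the pads) lies 2 mm behind it; z points along the fingers, y is the line along which they close (so a half turn about z gives the same grasp; the last joint's range is limited). The gripper opens to 94 mm and grips with 3 to 60 N. Pads are 16 mm wide; open, the fingers measure 119 mm over their backs; the gripper's body (75 mm by 177 mm) begins 78 mm behind the grasp point.
Start: joints at [1.164, 0.087, 1.371, -0, 1.684, -0.103], TCP at [164.542, 524.83, 202.406] pointing down, gripper open.
Joint ranges: [-3.1, 3.1], [-0.76, 2.03], [0.27, 2.55], [-1.08, 4.22], [0.17, 2.65], [-2.57, 2.57]. Speed limits (rad/s): [2.79, 2.79, 3.14, 3.14, 3.14, 3.14].

## Interface

Orientations are given as a rotation vector (axis times angle).
In Python, from rig import manip, snapshot, order gives the robot as it stands.
- The arm moves only by the tool servo_tool, never from a script. Its argument "rows" is a list of rows, each an object with "hand": the opening, from 0 (shut) to 1 (fully open); "dp": the shift along the tool's x, y, z in cm, a list of three; "turn": the turn about the tool's z in rad. A call has 1 to 10 rows; each row shifts and turns the commanded pose from where the row before left it, along the tool's axes as they then stand; what a row does not reach is not made up. A row lasts 1/12 s, in which the tool goes at most 41.7 mm and 7.16 degrees, less where a joint would pass 70% of its speed; a pose out of reach is approached as far as the arm can. A call is refused whole if a number of a shift passes 4.17 or a number of a turn 0.125, either way. A call with a gripper value outside its range is refused whole. The fingers move at their own pace and stop on an object; the grip force is fixed at half the most. Time passes only in rows, so rows that do not move let the fingers close. It gives the time, the measured TCP pose, the force, the opening and the grip force at its end, in the units of the state.
- manip.get_obs(): the state, without advancing time (a new reading comes with each control period).
- snapshot(name): name is "scene" or "top" or "wrist"; returns a dict with "pixels" (480x640x3 uint8, blue, green, red), "depth" (480x640 float32, mm along the optical axis (not along the pixel's ray), 0 where there is no reading), "fov_y" (degrees; the focal length in pixels is half the picture's height over the tangent of half this angle, whatever the lens; pixels are square), "cx", "cy" (the principal point, pixels), "k1" (the pictures are not rectified: a ray, as slopes to the right and down, at radius r is drawn at 1 + k1 r^2 times it, then the intrinsics apply), "R" (3x3) and "t" (3): a world point X has camera coordinates R X + t. Camera axes: x right, y down, z forward; pixel columns grow to the right and rows downward; lengths in mm; the calibration is good to about 2 mm. A picture is of the moment at which its call begins.
- order.finish_job(): hands the job in; it is judged then, once.
The state is a dict: "time": time; "joint_pos": joint angles; "dq": joint speeds; "joint_torque": joint torques, N m; "position": TCP position; "tcp_rot": TCP orientation; "wrist_force": force on the tool from outside, world axes, zero at the start; "torque": the same for the moment, N m; "finger_gap": finger opening in mm; "grasp_force": force on a finger pad.
Only numpy, scipy, OpenCV 4.12 (cv2) and the standard library are available. Lean on these libraries where they do the work, as an engineer would, in place of code of your own. Each camera call takes 0.05 s, during which the arm holds its last target. There are 200 camera calls.

## Working session

There is one attempt and no reset: what is moved stays moved. The work goes in short steps, Python scripts to look and compute and a tool call to move; the robot and the scene stay as the last step left them, time stands still between calls to the robot, and variables do not carry over. Pictures are saved under pics/ and viewed, at most 10 in all, crops included, and the job is handed in when it is done.

Besides the shell and the picture viewer there is one more tool, called after "Request:" by a JSON object that holds its "fn" and its "kwargs", one argument or row to a line. servo_tool: Moves the arm, as the interface text tells. Its arguments: {"type":"object","properties":{"rows":{"type":"array","items":{"type":"object","properties":{"hand":{"type":"number"},"dp":{"type":"array","items":{"type":"number"}},"turn":{"type":"number"}}}}},"required":["rows"]}

```bash
mkdir -p pics; cat > h.py <<'E'
import numpy as np, cv2
from rig import manip, snapshot, order
def rays(s,uv):
    f=240/np.tan(np.radians(s["fov_y"])/2)
    K=np.array([[f,0,s["cx"]],[0,f,s["cy"]],[0,0,1]])
    p=(np.atleast_2d(uv).astype(float)-[s["cx"],s["cy"]])/f
    q=p.copy()
    for _ in range(20): q=p/(1+s["k1"]*(q**2).sum(1,keepdims=True))
    return q
def plane(s,uv,z):
    q=rays(s,uv); R=np.array(s["R"]);t=np.array(s["t"])
    o=-R.T@t; d=np.c_[q,np.ones(len(q))]@R
    return o+d*((z-o[2])/d[:,2])[:,None]
def cloud(s):
    v,u=np.mgrid[0:480,0:640]; uv=np.c_[u.ravel(),v.ravel()]
    q=rays(s,uv); D=s["depth"].ravel()[:,None]
    return ((np.c_[q,np.ones(len(q))]*D-np.array(s["t"]))@np.array(s["R"])).reshape(480,640,3)
E
python3 - <<'E'
from h import *
a=snapshot("top");b=snapshot("scene")
cv2.imwrite("pics/top.png",a["pixels"]);cv2.imwrite("pics/scene.png",b["pixels"])
for s in(a,b):
    hsv=cv2.cvtColor(s["pixels"],cv2.COLOR_BGR2HSV);P=cloud(s)
    for n,lo,hi in(("y",(20,120,90),(35,255,255)),("r",(0,140,80),(8,255,255)),("r2",(172,140,80),(180,255,255))):
        m=cv2.inRange(hsv,lo,hi);k,l,st,c=cv2.connectedComponentsWithStats(m)
        for i in range(1,k):
            if st[i,4]>15: print(n,st[i],c[i].round(1),np.median(P[l==i],0).round(),P[l==i][:,2].max().round())
E
```

```text
y [214  40   5   5  19] [216.2  42. ] [880. 166. 102.] 108.0
y [547  53  30  32 404] [562.4  67.6] [ 865. -525.   65.] 964.0
y [572  75  33  31 668] [588.7  91.5] [ 821. -592.   43.] 964.0
y [168 155  10   6  24] [171.9 157.1] [674. 278.   6.] 26.0
y [158 159  14   8  22] [164.8 164.3] [654. 286.  24.] 28.0
y [252 197  29  29 636] [265.6 210.8] [551.  58. 150.] 964.0
y [478 233  26  45 509] [487.3 255.6] [ 478. -387.   13.] 19.0
r [227  39   6   7  29] [229.6  42. ] [881. 141. 103.] 107.0
r [551  89  23  26 398] [563.5 101.3] [ 800. -536.   47.] 964.0
r [284 179   6   7  36] [286.8 181.9] [605.  21. 146.] 149.0
r [307 190  31  18 325] [322.3 198.3] [591. -44.  24.] 964.0
y [490 112  18  11  33] [497.9 116.8] [360. 534. 141.] 143.0
y [354 224  25  26 498] [365.4 236.4] [560.  53. 148.] 998.0
y [460 262  18  16 122] [467.5 271. ] [669. 281.   7.] 27.0
y [153 289  29  35 378] [170.9 307.7] [ 480. -389.   12.] 19.0
y [478 355  14  14  75] [484.8 361.5] [882. 163.  76.] 107.0
r [359 256   6  13  55] [361.2 262.3] [609.  19. 139.] 148.0
r [316 287  28  13 276] [329.6 293. ] [597. -48.  22.] 998.0
r [467 360  14  15  77] [473.5 366.6] [882. 136.  76.] 998.0
r [121 463  28  17 329] [131.6 472.6] [ 797. -536.   48.] 56.0
r2 [314 438   6   6  17] [315.9 440.6] [ 882. -203.   55.] 58.0
```

View pics/top.png

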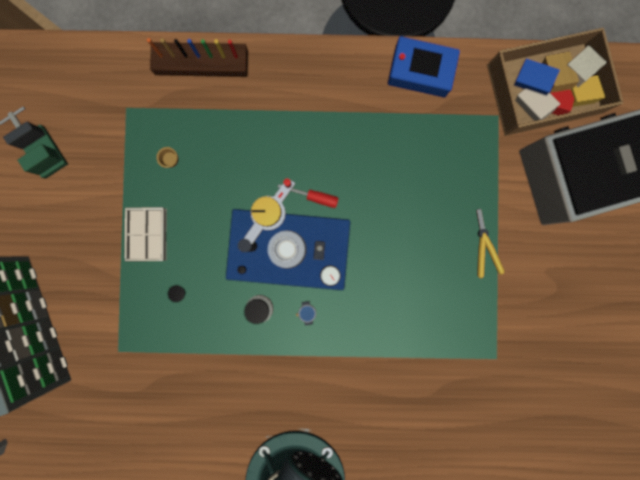

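View pics/scene.png

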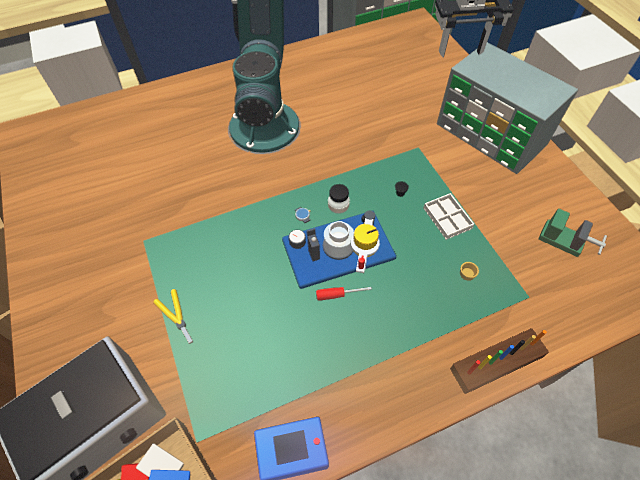

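The top view shows the hinge near (246,245), the cap at (266,211), the pin at (287,182), the chamber mouth at (286,249), the black part of the tester (clip block) at (320,250), and the screwdriver at (322,198), close to the pin. The scene view agrees, with the cap's black line visible.

```bash
python3 - <<'E'
from h import *
for n in("top","scene"):
    s=snapshot(n);hsv=cv2.cvtColor(s["pixels"],cv2.COLOR_BGR2HSV);P=cloud(s)
    m=cv2.inRange(hsv,(20,120,90),(35,255,255))
    x,y,w,h={"top":(245,190,40,40),"scene":(345,215,40,40)}[n]
    mm=np.zeros_like(m);mm[y:y+h,x:x+w]=m[y:y+h,x:x+w]
    pts=np.argwhere(mm)[:,::-1]
    X=P[pts[:,1],pts[:,0]];top=X[:,2]>np.median(X[:,2])-4
    (c,r)=cv2.minEnclosingCircle(pts[top].astype(np.float32))
    print(n,"cap top",c,r,plane(s,[c],149),plane(s,[pts[top].mean(0)],149),"z",np.percentile(X[:,2],[25,50,75]))
    r=cv2.inRange(hsv,(0,140,80),(8,255,255))|cv2.inRange(hsv,(172,140,80),(180,255,255))
    rr=np.zeros_like(r)
    x,y,w,h={"top":(276,172,22,18),"scene":(350,245,20,32)}[n];rr[y:y+h,x:x+w]=r[y:y+h,x:x+w]
    print("pin",np.argwhere(rr)[:,::-1].mean(0),[ (P[v,u]).round() .tolist() for v,u in np.argwhere(rr)[::4]])
    # hinge/chamber: heights
    if n=="top":
        g=hsv[...,2];print("hinge",plane(s,[[246,245]],114),"mouth",plane(s,[[286,249]],92))
        for name,(u,v) in dict(hinge=(246,245),mouth=(286,249),latch=(320,243),latch2=(320,256),knob=(331,276),jar=(257,310)).items(): print(name,P[v,u].round(),P[v-4:v+5,u-4:u+5,2].max().round())
        crop=s["pixels"][165:300,215:350];cv2.imwrite("pics/c.png",cv2.resize(crop,None,fx=4.4,fy=4.4,interpolation=cv2.INTER_CUBIC))
E
```

```text
top cap top (265.5989990234375, 210.732666015625) 14.399115562438965 [[551.64308109  57.88682157 149.        ]] [[551.60722044  57.97574648 149.        ]] z [148.79541616 149.65112948 150.66733996]
pin [286.67567568 181.94594595] [[609.0, 24.0, 150.0], [608.0, 26.0, 148.0], [608.0, 19.0, 146.0], [607.0, 23.0, 146.0], [605.0, 26.0, 146.0], [605.0, 19.0, 145.0], [603.0, 22.0, 148.0], [601.0, 24.0, 145.0], [601.0, 17.0, 146.0], [600.0, 17.0, 142.0]]
hinge [[489.81773898  97.12803155 114.        ]] mouth [[483.95890661  23.74717905  92.        ]]
hinge [490.  97. 118.] 119.0
mouth [484.  25.  70.] 964.0
latch [497. -41.  85.] 101.0
latch2 [472. -42.  88.] 109.0
knob [431. -65.  43.] 49.0
jar [363.  80.  62.] 964.0
scene cap top (365.6502990722656, 235.25723266601562) 12.352477073669434 [[556.98167896  54.00869538 149.        ]] [[553.85273962  55.08839538 149.        ]] z [145.42870336 148.29136707 149.69928722]
pin [361.22033898 262.50847458] [[584.0, 35.0, 116.0], [603.0, 21.0, 146.0], [604.0, 18.0, 146.0], [606.0, 26.0, 144.0], [608.0, 20.0, 147.0], [608.0, 16.0, 145.0], [610.0, 24.0, 142.0], [612.0, 19.0, 145.0], [612.0, 17.0, 142.0], [608.0, 17.0, 132.0], [608.0, 15.0, 128.0], [610.0, 23.0, 126.0], [612.0, 20.0, 128.0], [612.0, 18.0, 124.0], [610.0, 17.0, 118.0]]
```

View pics/c.png

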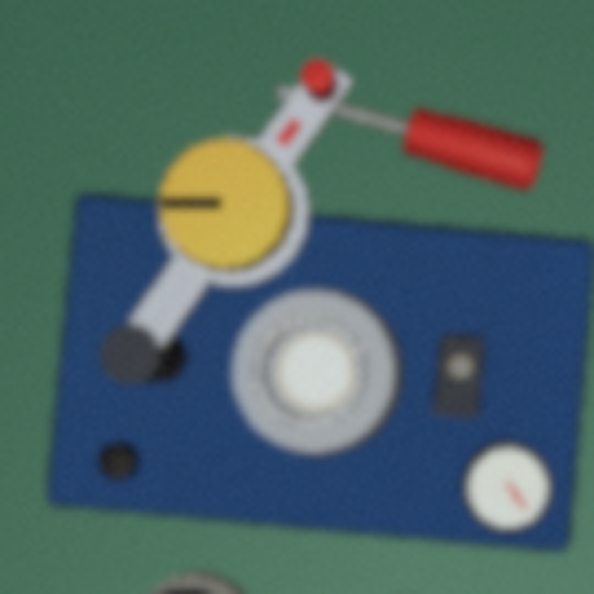

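The crop shows the hinge cap at (133,352), the cap line pointing left (+y), the red mark up-right along the arm, and a clear swing path to the chamber. Estimates: hinge ≈ (490,98), pin ≈ (606,20.5), mouth ≈ (484,24), so the swing is about 1.06 rad and the cap about 2.16 rad.

```bash
cat >> h.py <<'E'
from scipy.spatial.transform import Rotation as Ro
def to(target,ydeg=None,o=None):
    "tool-axis shift (cm) to target (mm) and turn (rad) so that tool y lies along ydeg (mod 180)"
    o=o or manip.get_obs();R=Ro.from_rotvec(o["tcp_rot"]).as_matrix()
    d=R.T@(np.array(target,float)-o["position"])/10
    ya=np.degrees(np.arctan2(R[1,1],R[0,1]))
    out=[d.round(2).tolist(),"yaw_y",ya.round(1),"pos",np.round(o["position"],1).tolist(),"q6",round(float(o["joint_pos"][5]),3)]
    if ydeg is not None:
        k=(ydeg-ya+90)%180-90; out+=["turn about z",round(-np.radians(k),3)]
    return out
E
python3 - <<'E'
from h import *
o=manip.get_obs();print(Ro.from_rotvec(o["tcp_rot"]).as_matrix().round(3))
print(to((606,20.5,202),56))
E
```

```text
[[-0.954  0.299 -0.001]
 [ 0.299  0.954 -0.001]
 [ 0.    -0.001 -1.   ]]
[[-57.21, -34.88, 0.01], 'yaw_y', np.float64(72.6), 'pos', [164.4, 524.5, 201.7], 'q6', -0.103, 'turn about z', np.float64(0.29)]
```

Request:
{"fn": "servo_tool", "kwargs": {
  "rows": [
    {"hand": 1,"dp": [-3.5,-2.13,0],"turn": 0},
    {"hand": 1,"dp": [-3.5,-2.13,0],"turn": 0},
    {"hand": 1,"dp": [-3.5,-2.13,0],"turn": 0},
    {"hand": 1,"dp": [-3.5,-2.13,0],"turn": 0},
    {"hand": 1,"dp": [-3.5,-2.13,0],"turn": 0},
    {"hand": 1,"dp": [-3.5,-2.13,0],"turn": 0},
    {"hand": 1,"dp": [-3.5,-2.13,0],"turn": 0},
    {"hand": 1,"dp": [-3.5,-2.13,0],"turn": 0},
    {"hand": 1,"dp": [-3.5,-2.13,0],"turn": 0},
    {"hand": 1,"dp": [-3.5,-2.13,0],"turn": 0}
  ]
}}

```text
time: 1.03
position: [435.6, 215.1, 202.4]
tcp_rot: [0.475, 3.105, 0.001]
wrist_force: [1.2, 1.2, 0.1]
finger_gap: 94.0
grasp_force: 0.0
```

Request:
{"fn": "servo_tool", "kwargs": {
  "rows": [
    {"hand": 0.5,"dp": [-3.5,-2.13,0],"turn": 0},
    {"hand": 0.5,"dp": [-3.5,-2.13,0],"turn": 0},
    {"hand": 0.5,"dp": [-3.5,-2.13,0],"turn": 0},
    {"hand": 0.5,"dp": [-3.5,-2.13,0],"turn": 0},
    {"hand": 0.5,"dp": [-3.0,-1.83,0],"turn": 0},
    {"hand": 0.5,"dp": [0,0,0],"turn": 0.1},
    {"hand": 0.5,"dp": [0,0,0],"turn": 0.1},
    {"hand": 0.5,"dp": [0,0,0],"turn": 0.09},
    {"hand": 0.5,"dp": [0,0,0],"turn": 0}
  ]
}}

```text
time: 1.78
position: [566.1, 66.8, 201.8]
tcp_rot: [-0.922, -3.002, 0.0]
wrist_force: [1.0, -0.0, 0.7]
finger_gap: 47.0
grasp_force: 0.0
```

```bash
python3 - <<'E'
from h import *
s=snapshot("wrist");cv2.imwrite("pics/w1.png",s["pixels"])
print(to((606,20.5,138),56))
hsv=cv2.cvtColor(s["pixels"],cv2.COLOR_BGR2HSV);P=cloud(s)
for n,m in(("r",cv2.inRange(hsv,(0,140,80),(8,255,255))|cv2.inRange(hsv,(172,140,80),(180,255,255))),("y",cv2.inRange(hsv,(20,120,90),(35,255,255)))):
    k,l,st,c=cv2.connectedComponentsWithStats(m)
    for i in range(1,k):
        if st[i,4]>60:
            ii=(l==i);X=P[ii];t=X[:,2]>np.nanpercentile(X[:,2],60)-2
            uv=np.argwhere(ii)[t][:,::-1];z=np.median(X[t][:,2]);(cc,r)=cv2.minEnclosingCircle(uv.astype(np.float32))
            print(n,st[i],c[i].round(),"z",z.round(1),plane(s,[cc],z).round(1),plane(s,[uv.mean(0)],z).round(1))
E
```

```text
[[-5.92, -1.63, 6.4], 'yaw_y', np.float64(56.1), 'pos', [566.0, 67.1, 202.0], 'q6', -0.96, 'turn about z', np.float64(0.001)]
r [197 288  27  31 407] [207. 302.] z 24.4 [[583.8 -59.4  24.4]] [[582.2 -65.8  24.4]]
r [276 311  22  37 629] [287. 330.] z 145.7 [[603.3  21.4 145.7]] [[603.4  21.3 145.7]]
y [ 552  154   46   48 1064] [570. 177.] z 23.6 [[668.3 280.   23.6]] [[669.  280.3  23.6]]
y [ 240  192   90   92 5956] [284. 238.] z 149.3 [[549.3  58.6 149.3]] [[549.8  57.4 149.3]]
y [432 338  29  82 866] [449. 380.] z 322.2 [[557.1 101.7 322.2]] [[559.1 101.3 322.2]]
y [165 344  14  76 435] [170. 384.] z 322.9 [[531.2  62.  322.9]] [[531.4  60.7 322.9]]
y [ 131  427  473   33 4596] [407. 449.] z 329.2 [[555.3  84.  329.2]] [[557.   87.1 329.2]]
```

View pics/w1.png

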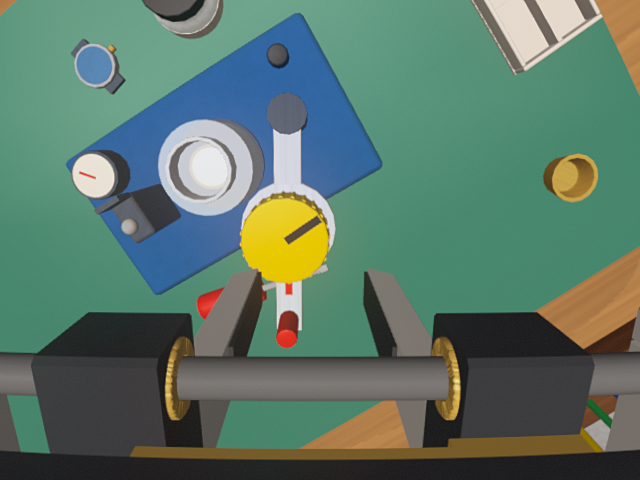

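The wrist view shows the red pin at (287,330), between the open fingers to the left of centre, and the cap at (284,238). I'm descending over the pin.

Request:
{"fn": "servo_tool", "kwargs": {
  "rows": [
    {"hand": 0.5,"dp": [-2.9,-0.84,0],"turn": 0},
    {"hand": 0.5,"dp": [-2.87,-0.83,0],"turn": 0},
    {"hand": 0.5,"dp": [0,0,0],"turn": 0},
    {"hand": 0.5,"dp": [0,0,2.5],"turn": 0},
    {"hand": 0.5,"dp": [0,0,2.5],"turn": 0},
    {"hand": 0.5,"dp": [0,0,1.4],"turn": 0},
    {"hand": 0.18,"dp": [0,0,0],"turn": 0},
    {"hand": 0.18,"dp": [0,0,0],"turn": 0},
    {"hand": 0.18,"dp": [0,0,0],"turn": 0},
    {"hand": 0.18,"dp": [0,0,0],"turn": 0}
  ]
}}

```text
time: 2.67
position: [605.5, 21.4, 140.5]
tcp_rot: [0.917, 3.001, 0.002]
wrist_force: [-0.1, 1.1, 0.5]
finger_gap: 23.8
grasp_force: 0.0
```

```bash
python3 - <<'E'
from h import *
o=manip.get_obs();print(o["finger_gap"],o["wrist_force"],o["grasp_force"])
print(to((604.5,21,138),56))
s=snapshot("wrist");cv2.imwrite("pics/w2.png",s["pixels"])
E
```

```text
23.81258574598091 [-0.11334331  1.10778291  0.45982156] 0.0
[[0.06, -0.09, 0.25], 'yaw_y', np.float64(56.0), 'pos', [605.5, 21.4, 140.5], 'q6', -1.036, 'turn about z', np.float64(0.001)]
```

View pics/w2.png

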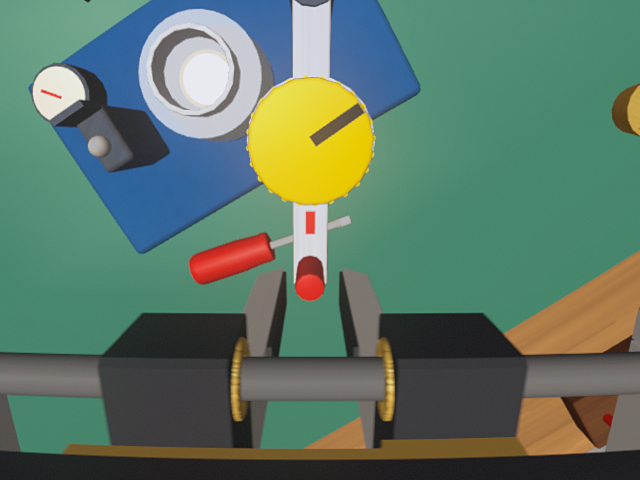

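The pin at (309,280) is centred between the fingers. Now I swing it along the arc.

Request:
{"fn": "servo_tool", "kwargs": {
  "rows": [
    {"hand": 0.18,"dp": [0.02,-0.7,0],"turn": 0.05},
    {"hand": 0.18,"dp": [0.07,-1.4,0],"turn": 0.1},
    {"hand": 0.18,"dp": [0.07,-1.4,0],"turn": 0.1},
    {"hand": 0.18,"dp": [0.07,-1.4,0],"turn": 0.1},
    {"hand": 0.18,"dp": [0.07,-1.4,0],"turn": 0.1},
    {"hand": 0.18,"dp": [0.07,-1.4,0],"turn": 0.1},
    {"hand": 0.18,"dp": [0.07,-1.4,0],"turn": 0.1},
    {"hand": 0.18,"dp": [0.07,-1.4,0],"turn": 0.1},
    {"hand": 0.18,"dp": [0.04,-0.9,0],"turn": 0.06},
    {"hand": 0.18,"dp": [0,0,0],"turn": 0}
  ]
}}

```text
time: 3.55
position: [510.5, -39.0, 140.1]
tcp_rot: [2.029, 2.396, 0.002]
wrist_force: [-0.7, -0.3, 0.5]
finger_gap: 17.1
grasp_force: 0.0
```

```bash
cat > w.py <<'E'
from h import *
import sys
s=snapshot("wrist");cv2.imwrite(sys.argv[1],s["pixels"])
o=manip.get_obs();print(o["time"],o["finger_gap"],np.round(o["wrist_force"],1),o["grasp_force"])
p=o["position"];H=np.array([490,98]);v=p[:2]-H
print(to(p,-4.5,o),"r",np.hypot(*v),"ang",np.degrees(np.arctan2(v[1],v[0])))
hsv=cv2.cvtColor(s["pixels"],cv2.COLOR_BGR2HSV);P=cloud(s)
for n,m in(("r",cv2.inRange(hsv,(0,140,80),(8,255,255))|cv2.inRange(hsv,(172,140,80),(180,255,255))),("y",cv2.inRange(hsv,(20,120,90),(35,255,255)))):
    k,l,st,c=cv2.connectedComponentsWithStats(m)
    for i in range(1,k):
        ii=(l==i);X=P[ii];z=np.median(X[:,2])
        if st[i,4]>60 and 100<z<200:
            t=X[:,2]>np.percentile(X[:,2],60)-2;z=np.median(X[t][:,2])
            uv=np.argwhere(ii)[t][:,::-1];(cc,r)=cv2.minEnclosingCircle(uv.astype(np.float32))
            q=plane(s,[cc],z)[0];v=q[:2]-H
            print(n,c[i].round(),q.round(1),"r",np.hypot(*v).round(1),"ang",np.degrees(np.arctan2(v[1],v[0])).round(1))
E
python3 w.py pics/w3.png
```

```text
3.6 16.824643711104127 [ 0.  -0.  -0.6] 0.0
[[0.0, 0.0, 0.0], 'yaw_y', np.float64(9.6), 'pos', [511.3, -38.8, 139.9], 'q6', -0.355, 'turn about z', np.float64(0.247)] r 138.49011272887995 ang -81.16261261925007
r [313. 223.] [507.1 -14.9 114.8] r 114.2 ang -81.4
r [312. 280.] [510.6 -37.7 145.7] r 137.2 ang -81.4
y [312. 142.] [500.3  26.  149.3] r 72.7 ang -81.8
```

Request:
{"fn": "servo_tool", "kwargs": {
  "rows": [
    {"hand": 0.18,"dp": [0.03,-0.7,0],"turn": 0.05},
    {"hand": 0.18,"dp": [0.03,-0.7,0],"turn": 0.05},
    {"hand": 0.18,"dp": [0.03,-0.7,0],"turn": 0.05},
    {"hand": 0.18,"dp": [0.02,-0.5,0],"turn": 0.035},
    {"hand": 0.18,"dp": [0,-0.3,0],"turn": 0.02},
    {"hand": 0.18,"dp": [0,0,0],"turn": 0}
  ]
}}

```text
time: 4.1
position: [483.8, -40.2, 139.6]
tcp_rot: [2.259, 2.178, 0.004]
wrist_force: [1.0, -0.9, 0.2]
finger_gap: 17.3
grasp_force: 0.6
```

Request:
{"fn": "servo_tool", "kwargs": {
  "rows": [
    {"hand": 0.18,"dp": [0,-0.2,0],"turn": 0.015},
    {"hand": 0.18,"dp": [0,-0.2,0],"turn": 0.015},
    {"hand": 0.18,"dp": [0,0,0],"turn": 0}
  ]
}}

```text
time: 4.35
position: [477.7, -39.7, 138.6]
tcp_rot: [-2.295, -2.144, 0.001]
wrist_force: [0.8, -0.2, 0.3]
finger_gap: 17.0
grasp_force: 0.2
```

```bash
python3 w.py pics/w4.png
```

```text
4.4 17.20893967393159 [1.7 0.7 0.1] 0.21484931465238333
[[0.0, 0.0, 0.0], 'yaw_y', np.float64(-3.9), 'pos', [477.6, -39.7, 138.4], 'q6', -0.134, 'turn about z', np.float64(0.011)] r 138.20843585403398 ang -95.12796652322507
r [315. 225.] [480.9 -16.2 114.6] r 114.6 ang -94.6
r [315. 282.] [479.8 -37.1 145.7] r 135.5 ang -94.3
y [314. 144.] [483.7  25.5 149.3] r 72.8 ang -94.9
```

Request:
{"fn": "servo_tool", "kwargs": {
  "rows": [
    {"hand": 0.18,"dp": [0,-0.15,0],"turn": 0},
    {"hand": 0.18,"dp": [0,-0.15,0],"turn": 0},
    {"hand": 0.18,"dp": [0,0,0],"turn": 0}
  ]
}}

```text
time: 4.65
position: [476.5, -39.6, 138.3]
tcp_rot: [2.293, 2.143, 0.005]
wrist_force: [6.0, -0.4, -1.9]
finger_gap: 17.3
grasp_force: 2.8
```

Request:
{"fn": "servo_tool", "kwargs": {
  "rows": [
    {"hand": 0.18,"dp": [0,-0.15,0],"turn": 0},
    {"hand": 0.18,"dp": [0,-0.15,0],"turn": 0},
    {"hand": 0.18,"dp": [0,0,0],"turn": 0}
  ]
}}

```text
time: 4.9
position: [476.1, -39.6, 138.4]
tcp_rot: [2.29, 2.14, 0.011]
wrist_force: [12.9, -0.9, -5.6]
finger_gap: 17.0
grasp_force: 6.2
```

```bash
python3 w.py pics/w5.png
```

```text
4.95 17.35651472875606 [13.1 -1.2 -6.2] 6.128131002187729
[[0.0, 0.0, 0.0], 'yaw_y', np.float64(-3.9), 'pos', [476.2, -39.6, 138.5], 'q6', -0.135, 'turn about z', np.float64(0.011)] r 138.2898165577203 ang -95.74767769861987
r [316. 225.] [480.  -16.1 114.6] r 114.5 ang -95.0
r [317. 282.] [478.5 -38.9 145.7] r 137.4 ang -94.8
y [317. 144.] [483.   25.5 149.3] r 72.8 ang -95.5
```

Request:
{"fn": "servo_tool", "kwargs": {
  "rows": [
    {"hand": 0.18,"dp": [0,-0.15,0],"turn": 0},
    {"hand": 0.18,"dp": [0,-0.15,0],"turn": 0},
    {"hand": 0.18,"dp": [0,0,0],"turn": 0}
  ]
}}

```text
time: 5.2
position: [475.8, -39.6, 138.6]
tcp_rot: [2.287, 2.137, 0.018]
wrist_force: [19.4, 0.2, -9.7]
finger_gap: 17.1
grasp_force: 9.5
```

Request:
{"fn": "servo_tool", "kwargs": {
  "rows": [
    {"hand": 0.18,"dp": [0,0.5,0],"turn": 0},
    {"hand": 0.18,"dp": [0,0.6,0],"turn": 0},
    {"hand": 0.5,"dp": [0,0,0],"turn": 0},
    {"hand": 0.5,"dp": [0,0,-0.5],"turn": 0},
    {"hand": 0.5,"dp": [0,0,-3],"turn": 0},
    {"hand": 0.5,"dp": [0,0,-3],"turn": 0},
    {"hand": 0.5,"dp": [0,0,0],"turn": 0}
  ]
}}

```text
time: 5.78
position: [482.3, -40.5, 210.1]
tcp_rot: [2.289, 2.139, 0.009]
wrist_force: [2.0, -0.3, 1.2]
finger_gap: 45.7
grasp_force: 0.0
```

```bash
python3 w.py pics/w6.png; python3 -c "
from h import *
print(to((483.5,24.5,203),65))"
```

```text
5.8333 46.540277503266196 [-0.4 -0.6  0.1] 0.0
[[0.0, 0.0, 0.0], 'yaw_y', np.float64(-3.9), 'pos', [481.4, -40.3, 207.5], 'q6', -0.133, 'turn about z', np.float64(0.011)] r 138.57226376200938 ang -93.53973399530553
r [306. 202.] [481.1 -16.5 114.9] r 114.8 ang -94.5
r [306. 246.] [479.4 -39.5 145.7] r 137.9 ang -94.4
y [305. 141.] [483.5  25.1 149.3] r 73.2 ang -95.1
[[6.48, -0.24, 0.44], 'yaw_y', np.float64(-3.9), 'pos', [481.4, -40.3, 207.5], 'q6', -0.133, 'turn about z', np.float64(-1.202)]
```

View pics/w6.png

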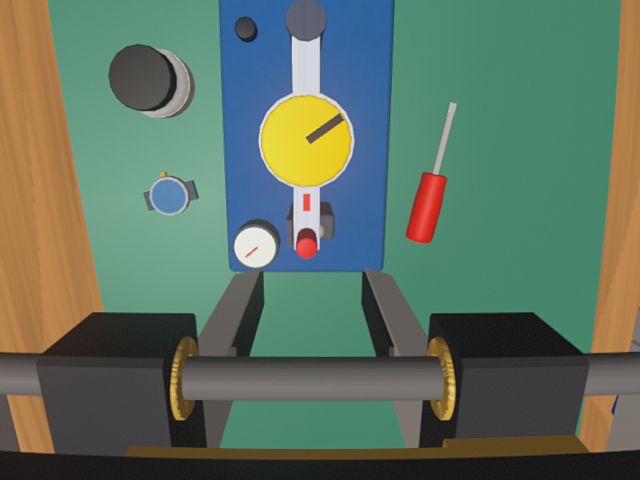

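The wrist view shows the arm lined up with the base plate and its pin at (306,246) over the latch block, so it stayed home after release. The cap is at (305,141) with its line about 122° from the mark. Next I move over the cap and pre-rotate anticlockwise.

Request:
{"fn": "servo_tool", "kwargs": {
  "rows": [
    {"hand": 0.8,"dp": [3.24,-0.12,0],"turn": 0},
    {"hand": 0.8,"dp": [3.24,-0.12,0],"turn": 0},
    {"hand": 0.8,"dp": [0,0,0],"turn": -0.12},
    {"hand": 0.8,"dp": [0,0,0],"turn": -0.12},
    {"hand": 0.8,"dp": [0,0,0],"turn": -0.12},
    {"hand": 0.8,"dp": [0,0,0],"turn": -0.12},
    {"hand": 0.8,"dp": [0,0,0],"turn": -0.12},
    {"hand": 0.8,"dp": [0,0,0],"turn": -0.12},
    {"hand": 0.8,"dp": [0,0,0],"turn": -0.12},
    {"hand": 0.8,"dp": [0,0,0],"turn": -0.12}
  ]
}}

```text
time: 6.67
position: [480.8, 24.9, 202.0]
tcp_rot: [-1.036, -2.963, 0.001]
wrist_force: [-0.5, 0.6, 0.0]
finger_gap: 75.2
grasp_force: 0.0
```

Request:
{"fn": "servo_tool", "kwargs": {
  "rows": [
    {"hand": 0.8,"dp": [0,0,0],"turn": -0.12},
    {"hand": 0.8,"dp": [0,0,0],"turn": -0.12},
    {"hand": 0.8,"dp": [0,0,0],"turn": 0},
    {"hand": 0.8,"dp": [0,0,0],"turn": 0}
  ]
}}

```text
time: 7.0
position: [481.2, 24.9, 202.4]
tcp_rot: [-0.688, -3.063, 0.0]
wrist_force: [-0.3, 0.2, 0.9]
finger_gap: 75.6
grasp_force: 0.0
```

```bash
python3 w.py pics/w7.png; python3 -c "
from h import *
print(to((483.5,24.5,141.5),65))"
```

```text
7.05 75.26383672949645 [-0.1  0.4  0.9] 0.0
[[0.0, 0.0, 0.0], 'yaw_y', np.float64(64.7), 'pos', [481.4, 24.8, 202.6], 'q6', -1.195, 'turn about z', np.float64(1.208)] r 73.67189376055879 ang -96.70889240875302
r [258. 264.] [480.6 -16.4 114.7] r 114.7 ang -94.7
y [313. 252.] [482.   25.7 149.2] r 72.7 ang -96.3
[[-0.21, 0.06, 6.11], 'yaw_y', np.float64(64.7), 'pos', [481.4, 24.8, 202.6], 'q6', -1.195, 'turn about z', np.float64(-0.005)]
```

Request:
{"fn": "servo_tool", "kwargs": {
  "rows": [
    {"hand": 0.8,"dp": [-0.13,0.05,1.5],"turn": 0},
    {"hand": 0.8,"dp": [0,0,2.0],"turn": 0},
    {"hand": 0.8,"dp": [0,0,2.0],"turn": 0},
    {"hand": 0.8,"dp": [0,0,0.6],"turn": 0},
    {"hand": 0.8,"dp": [0,0,0],"turn": 0},
    {"hand": 0.4,"dp": [0,0,0],"turn": 0},
    {"hand": 0.4,"dp": [0,0,0],"turn": 0},
    {"hand": 0.4,"dp": [0,0,0],"turn": 0},
    {"hand": 0.4,"dp": [0,0,0],"turn": 0},
    {"hand": 0.4,"dp": [0,0,0],"turn": 0}
  ]
}}

```text
time: 7.88
position: [484.2, 24.6, 143.7]
tcp_rot: [0.684, 3.064, 0.0]
wrist_force: [-0.5, -0.2, 2.2]
finger_gap: 51.1
grasp_force: 30.0
```

Request:
{"fn": "servo_tool", "kwargs": {
  "rows": [
    {"hand": 0.4,"dp": [0,0,0],"turn": 0},
    {"hand": 0.4,"dp": [0,0,0],"turn": 0}
  ]
}}

```text
time: 8.05
position: [484.2, 24.6, 143.6]
tcp_rot: [0.683, 3.064, 0.0]
wrist_force: [0.1, -0.9, 4.1]
finger_gap: 51.2
grasp_force: 30.0
```

Request:
{"fn": "servo_tool", "kwargs": {
  "rows": [
    {"hand": 0.4,"dp": [0,0,0.025],"turn": 0.1},
    {"hand": 0.4,"dp": [0,0,0.025],"turn": 0.1},
    {"hand": 0.4,"dp": [0,0,0.025],"turn": 0.1},
    {"hand": 0.4,"dp": [0,0,0.025],"turn": 0.1},
    {"hand": 0.4,"dp": [0,0,0.025],"turn": 0.1},
    {"hand": 0.4,"dp": [0,0,0.025],"turn": 0.1},
    {"hand": 0.4,"dp": [0,0,0.025],"turn": 0.1},
    {"hand": 0.4,"dp": [0,0,0.025],"turn": 0.1},
    {"hand": 0.4,"dp": [0,0,0.025],"turn": 0.1},
    {"hand": 0.4,"dp": [0,0,0.025],"turn": 0.1}
  ]
}}

```text
time: 8.88
position: [483.4, 24.2, 141.0]
tcp_rot: [2.075, 2.357, -0.001]
wrist_force: [-1.9, -1.1, 5.2]
finger_gap: 51.0
grasp_force: 30.0
```

```bash
python3 w.py pics/w8.png; python3 -c "
from h import *
print(manip.get_obs()['torque'])"
```

```text
8.9333 51.286245672623245 [-0.9 -1.2  5.5] 30.00383108854294
[[0.0, 0.0, 0.0], 'yaw_y', np.float64(7.1), 'pos', [483.4, 24.2, 141.0], 'q6', -0.19, 'turn about z', np.float64(0.202)] r 74.08163050656874 ang -95.11469039941417
r [286. 408.] [478.2 -38.9 145.9] r 137.4 ang -94.9
y [311. 280.] [482.7  27.9 146.7] r 70.5 ang -95.9
[-3.59568509e-01  2.59078590e-01 -3.31074886e-05]
```

View pics/w8.png

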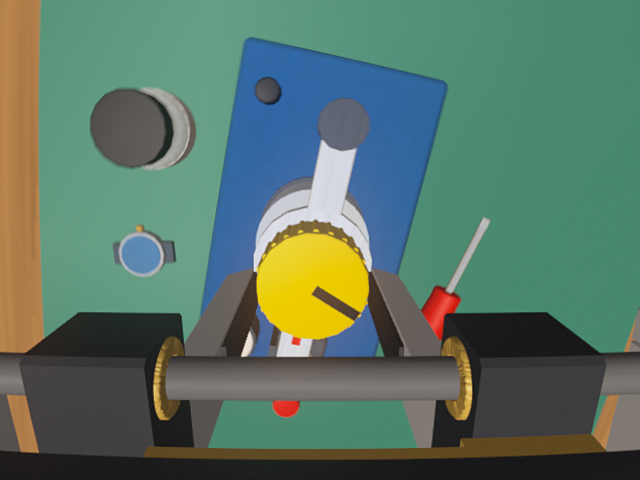

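The cap followed the turn: its line now points at (358,317) and the arm is still home. I continue turning.

Request:
{"fn": "servo_tool", "kwargs": {
  "rows": [
    {"hand": 0.4,"dp": [0,0,0.025],"turn": 0.1},
    {"hand": 0.4,"dp": [0,0,0.025],"turn": 0.1},
    {"hand": 0.4,"dp": [0,0,0.025],"turn": 0.1},
    {"hand": 0.4,"dp": [0,0,0.025],"turn": 0.1},
    {"hand": 0.4,"dp": [0,0,0.025],"turn": 0.1},
    {"hand": 0.4,"dp": [0,0,0.025],"turn": 0.1},
    {"hand": 0.4,"dp": [0,0,0.025],"turn": 0.1},
    {"hand": 0.4,"dp": [0,0,0.025],"turn": 0.1},
    {"hand": 0.4,"dp": [0,0,0.025],"turn": 0.1},
    {"hand": 0.4,"dp": [0,0,0.025],"turn": 0.1}
  ]
}}

```text
time: 9.77
position: [483.1, 24.4, 138.5]
tcp_rot: [2.952, 1.074, -0.001]
wrist_force: [-1.9, -1.0, 6.7]
finger_gap: 51.3
grasp_force: 30.0
```

Request:
{"fn": "servo_tool", "kwargs": {
  "rows": [
    {"hand": 0.4,"dp": [0,0,0.02],"turn": 0.08},
    {"hand": 0.4,"dp": [0,0,0.01],"turn": 0.05},
    {"hand": 0.4,"dp": [0,0,0],"turn": 0.05},
    {"hand": 0.4,"dp": [0,0,0],"turn": 0}
  ]
}}

```text
time: 10.1
position: [483.2, 24.5, 138.1]
tcp_rot: [3.035, 0.809, -0.0]
wrist_force: [-2.6, -0.4, 5.1]
finger_gap: 51.0
grasp_force: 30.0
```

```bash
python3 w.py pics/w9.png; python3 -c "
from h import *
print(manip.get_obs()['torque'])"
```

```text
10.15 51.149307775615846 [-2.4 -1.5  5.3] 30.002788603305817
[[0.0, 0.0, 0.0], 'yaw_y', np.float64(-60.1), 'pos', [483.3, 24.5, 138.1], 'q6', 0.982, 'turn about z', np.float64(-0.97)] r 73.82132899985294 ang -95.23091335049142
y [311. 280.] [487.4  26.6 143.7] r 71.4 ang -92.1
[-0.20805859  0.54153554  0.01203425]
```

View pics/w9.png

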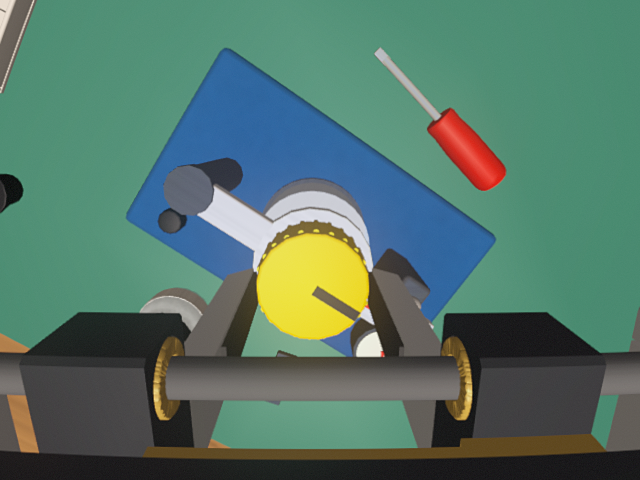

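The line at (345,305) now nearly lines up with the arm. I turn a bit more to feel the stop.

Request:
{"fn": "servo_tool", "kwargs": {
  "rows": [
    {"hand": 0.4,"dp": [0,0,0],"turn": 0.05},
    {"hand": 0.4,"dp": [0,0,0],"turn": 0.05},
    {"hand": 0.4,"dp": [0,0,0],"turn": 0}
  ]
}}

```text
time: 10.4
position: [484.7, 25.5, 138.2]
tcp_rot: [-3.071, -0.658, -0.007]
wrist_force: [2.3, 2.2, 4.0]
finger_gap: 51.4
grasp_force: 30.0
```

```bash
python3 w.py pics/w10.png; python3 - <<'E'
from h import *
print(manip.get_obs()['torque'])
for f in("w9","w10"):
    im=cv2.imread(f"pics/{f}.png");h=cv2.cvtColor(im,cv2.COLOR_BGR2HSV)
    m=cv2.inRange(h,(0,0,0),(180,255,130));k=np.zeros_like(m);cv2.circle(k,(312,284),50,255,-1)
    p=np.argwhere(m&k)[:,::-1].astype(np.float32);vx,vy,x,y=cv2.fitLine(p,cv2.DIST_L2,0,.01,.01).ravel();print(f,len(p),x,y,np.degrees(np.arctan2(vy,vx)))
E
```

```text
10.45 50.91165157765278 [1.8 2.3 3.6] 30.00123918056488
[[0.0, 0.0, 0.0], 'yaw_y', np.float64(-65.7), 'pos', [484.9, 25.6, 138.2], 'q6', 1.082, 'turn about z', np.float64(-1.069)] r 72.5633504615499 ang -94.0299699442702
y [311. 285.] [486.8  26.3 143.8] r 71.7 ang -92.5
[ 0.53439514 -0.33665551 -0.09880512]
w9 413 333.46005 301.96368 31.931038
w10 463 329.6069 291.8229 65.90081
```

The stop shows: the TCP shifted and the moment changed. I release, rise and check.

Request:
{"fn": "servo_tool", "kwargs": {
  "rows": [
    {"hand": 0.75,"dp": [0,0,0],"turn": 0},
    {"hand": 0.75,"dp": [0,0,0],"turn": 0},
    {"hand": 0.75,"dp": [0,0,0],"turn": 0},
    {"hand": 0.75,"dp": [0,0,0],"turn": 0},
    {"hand": 0.75,"dp": [0,0,-1],"turn": 0},
    {"hand": 0.75,"dp": [0,0,-3],"turn": 0},
    {"hand": 0.75,"dp": [0,0,-3],"turn": 0},
    {"hand": 0.75,"dp": [1.5,0,-2],"turn": 0},
    {"hand": 0.75,"dp": [0,0,0],"turn": 0},
    {"hand": 0.75,"dp": [0,0,0],"turn": 0}
  ]
}}

```text
time: 11.28
position: [497.9, 30.8, 228.6]
tcp_rot: [3.071, 0.659, 0.004]
wrist_force: [-0.0, -0.8, -0.9]
finger_gap: 70.6
grasp_force: 0.0
```

```bash
python3 w.py pics/w11.png
```

```text
11.3333 70.60655538329488 [-0.  -0.5 -0.8] 0.0
[[0.0, 0.0, 0.0], 'yaw_y', np.float64(-65.8), 'pos', [496.8, 30.8, 226.8], 'q6', 1.096, 'turn about z', np.float64(-1.069)] r 67.58980583816478 ang -84.21077025508065
r [358. 277.] [480.3 -16.2 114.7] r 114.6 ang -94.8
r [385. 298.] [478.2 -37.4 145.5] r 135.9 ang -95.0
y [310. 259.] [485.1  25.4 143.8] r 72.7 ang -93.9
```

View pics/w11.png

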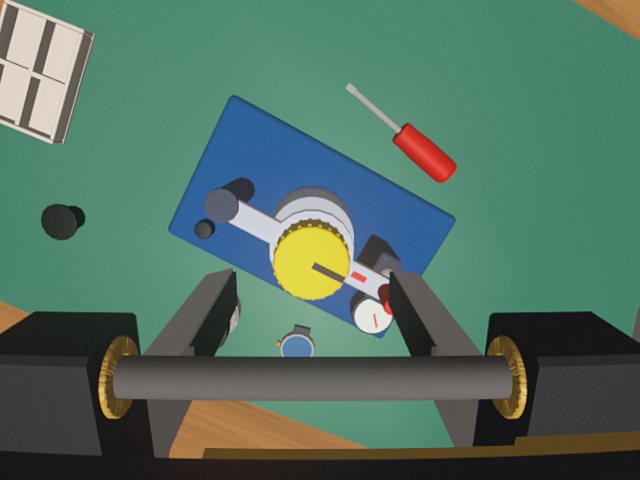

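```bash
python3 - <<'E'
from h import *
s=snapshot("wrist");h=cv2.cvtColor(s["pixels"],cv2.COLOR_BGR2HSV)
m=cv2.inRange(h,(0,0,0),(180,255,140));k=np.zeros_like(m);cv2.circle(k,(311,262),34,255,-1)
p=np.argwhere(m&k)[:,::-1].astype(np.float32);X=plane(s,p,143.8)[:,:2].astype(np.float32)
vx,vy,x,y=cv2.fitLine(X,cv2.DIST_L2,0,.01,.01).ravel();print(len(p),x,y,np.degrees(np.arctan2(vy,vx)))
s=snapshot("top");cv2.imwrite("pics/top2.png",s["pixels"])
E
```

```text
198 482.44476 12.909772 87.18267
```

```bash
python3 -c "
from h import *
print(order.finish_job())"
```

```text
the job is handed in; nothing more can be done
None
```

The tester is closed and the job is handed in: the arm is swung home against its stop, and the cap is screwed down with its line about 0.04 rad from the red mark by camera. The gripper is clear and I saw no bystander disturbed; no pass/fail verdict came back.

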